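# Cure check of the resin cups

## Task

Check whether the resin left in the mixing cups has set: one cup at a time, from the left-hand one to the right-hand one, lift the cup, tilt it to 40 degrees with its mouth over the putty-smeared drip lid, hold it so for three seconds, bring it level and stand it upright in the curing tray, keeping it upright everywhere but over the lid. When all the cups stand in the tray, take the status sign out of its stand, turn it round and put it back in the slot with its green tick to the front. Leave the lid and the other things on the bench where they are, and let go of everything.

Things in the scene. Friction and masses are not known exactly. Their poses are not given: they have to be found in the camera images.
- cup_left: Left mixing cup: round, pale, thin-walled, a little set resin in the bottom, about 165 g, bottom-heavy. 82 mm high, outside diameter 54 mm at the base widening evenly to 71 mm at the rim. Origin at the centre of its underside, z up out of its mouth. May be absent. 'Left', 'middle' and 'right' are as seen from the robot at the start (left is +y); the cups stand on the bench.
- cup_middle: Middle mixing cup: round, pale, thin-walled, a little set resin in the bottom, about 165 g, bottom-heavy. 75 mm high, outside diameter 54 mm at the base widening evenly to 73 mm at the rim. Origin at the centre of its underside, z up out of its mouth. May be absent. 'Left', 'middle' and 'right' are as seen from the robot at the start (left is +y); the cups stand on the bench.
- cup_right: Right mixing cup: round, pale, thin-walled, a little set resin in the bottom, about 165 g, bottom-heavy. 82 mm high, outside diameter 54 mm at the base widening evenly to 71 mm at the rim. Origin at the centre of its underside, z up out of its mouth. May be absent. 'Left', 'middle' and 'right' are as seen from the robot at the start (left is +y); the cups stand on the bench.
- cup_left_mouth (a point): centre of the mouth of the left cup, on its axis at rim height (82 mm above its underside)
- cup_middle_mouth (a point): centre of the mouth of the middle cup, on its axis at rim height (75 mm above its underside)
- cup_right_mouth (a point): centre of the mouth of the right cup, on its axis at rim height (82 mm above its underside)
- drip_lid: drip lid: round plastic tub lid smeared with blue-grey putty, 137 mm across, 8 mm high, lying loose on the bench. Origin at the centre of its underside.
- curing_tray: curing tray: shallow fixed aluminium tray with a brown liner, 140 mm (its x) by 360 mm (its y), floor 4 mm above the bench, rim 12 mm high and 4 mm thick. Origin at the centre of its underside, on the bench.
- sign: status sign: rigid plate 8 mm thick (its x), 106 mm wide (its y), 130 mm high (its z), 90 g; red face with a white cross on its -x side, green face with a white tick on its +x side. Origin at the centre of its lower edge. It starts upright in the stand, red to the front, and may lean by up to about 10 degrees.
- sign_stand: sign stand: fixed dark steel base plate 120 mm (its x) by 150 mm (its y), 12 mm thick, with an upright-walled slot along its y, 12 mm wide and 116 mm long; slot floor 12 mm and slot top about 40 mm above the bench, mouth bevelled. Origin at the centre of its underside, straight below the middle of the slot; its -x side is the front, which faces roughly to the robot.
- stand_front (a point): middle of the front edge of the stand's base plate, on its top face, 60 mm in front of the slot's middle
- squeeze_bottle: bystander: white squeeze bottle, 64 mm across, 174 mm high; origin at the centre of its underside
- marker: bystander: black marker pen, 128 mm long, 18 mm thick, lying down; origin under its middle
- glue_brush: bystander: flat glue brush, 182 mm long, 12 mm thick, lying down; origin under its middle

How it is judged:
On the way, in this order (a step that is already met when the one before it is completed fails the run):
1. the left cup is held tilted 40 degrees (within 6) for two seconds, with its mouth over the drip lid (angle between cup_left's own z axis and vertical between 0.593 and 0.803 rad and horizontal distance between cup_left_mouth and drip_lid below 0.07 m), for 2 s.
2. the left cup stands upright in the curing tray, released (angle between cup_left's own z axis and vertical below 0.1 rad and x of cup_left in the frame of curing_tray between -0.055 and 0.055 m and y of cup_left in the frame of curing_tray between -0.165 and 0.165 m and z of cup_left in the frame of curing_tray below 0.012 m and contact force between cup_left and the fingers below 0.3 N and linear speed of cup_left below 0.03 m/s), for 0.3 s.
3. the middle cup is held tilted 40 degrees (within 6) for two seconds, with its mouth over the drip lid (angle between cup_middle's own z axis and vertical between 0.593 and 0.803 rad and horizontal distance between cup_middle_mouth and drip_lid below 0.07 m), for 2 s.
4. the middle cup stands upright in the curing tray, released (angle between cup_middle's own z axis and vertical below 0.1 rad and x of cup_middle in the frame of curing_tray between -0.055 and 0.055 m and y of cup_middle in the frame of curing_tray between -0.165 and 0.165 m and z of cup_middle in the frame of curing_tray below 0.012 m and contact force between cup_middle and the fingers below 0.3 N and linear speed of cup_middle below 0.03 m/s), for 0.3 s.
5. the right cup is held tilted 40 degrees (within 6) for two seconds, with its mouth over the drip lid (angle between cup_right's own z axis and vertical between 0.593 and 0.803 rad and horizontal distance between cup_right_mouth and drip_lid below 0.07 m), for 2 s.
6. the right cup stands upright in the curing tray, released (angle between cup_right's own z axis and vertical below 0.1 rad and x of cup_right in the frame of curing_tray between -0.055 and 0.055 m and y of cup_right in the frame of curing_tray between -0.165 and 0.165 m and z of cup_right in the frame of curing_tray below 0.012 m and contact force between cup_right and the fingers below 0.3 N and linear speed of cup_right below 0.03 m/s), for 0.3 s.
7. the sign stands in its stand's slot with the green face to the stand's front, released (x of stand_front in the frame of sign above 0.04 m and angle between sign's own z axis and vertical below 0.25 rad and z of sign in the frame of sign_stand below 0.02 m and horizontal distance between sign and sign_stand below 0.015 m and contact force between sign and the fingers below 0.3 N and linear speed of sign below 0.03 m/s), for 0.3 s.
At the end, for the whole second after the job is handed in: Every cup present stands upright (within 6 degrees), at rest on the curing tray's floor, its centre 15 mm or more inside the outline; the sign is down in the slot (foot within 15 mm of its middle, within 14 degrees of upright), green to the stand's front; nothing is held (all of step 2 and all of step 4 and all of step 6 and all of step 7); the robot touches nothing.
It fails at once if a cup is tipped past 60 degrees (angle between any of cup_left, cup_middle, cup_right's own z axis and vertical above 1.05 rad).
It fails at once if a cup is tilted more than 29 degrees with its mouth clear of the drip lid (mouth centre more than 100 mm from the lid's centre) ((angle between cup_left's own z axis and vertical above 0.5 rad and horizontal distance between cup_left_mouth and drip_lid above 0.1 m) or (angle between cup_middle's own z axis and vertical above 0.5 rad and horizontal distance between cup_middle_mouth and drip_lid above 0.1 m) or (angle between cup_right's own z axis and vertical above 0.5 rad and horizontal distance between cup_right_mouth and drip_lid above 0.1 m)).
It fails at once if the drip lid or a bystander (squeeze bottle, marker, glue brush) is moved more than 30 mm (distance of any of drip_lid, squeeze_bottle, marker, glue_brush from where it was at the start of the episode above 0.03 m).
Of cup_left, cup_middle, cup_right only 2 to 3 are there at a start; the rules pass over those that are not, and their reading is None.
At some moment in a run one of cup_left, cup_middle, cup_right may be knocked a few centimetres aside while the robot is not near it.
It also fails if it takes over 210 s, if anything falls off the work surface, if the arm or the gripper's body presses on something with over 40 N, if the wrist force passes 120 N, or if a joint passes its speed limit or range.

## Robot

A 6-joint arm with a two-finger parallel gripper is mounted at the origin on the work surface; the furniture and walls round the work are solid. World frame = base frame: x ahead of the robot, y to its left, z up, the work surface at z = 0. Lengths are in m, angles in rad, forces in N, time in s.
With the tool pointing down it reaches from about 0.35 to 0.85 m from the base axis. Payload 8.1 kg.
Tool frame: the origin (TCP) lies midway between the tips of the shut fingers; the grasp point (between the pads) lies 19 mm behind it; z points along the fingers, y is the line along which they close (so a half turn about z gives the same grasp; the last joint's range is limited). The gripper opens to 93 mm and grips with 3 to 60 N. Pads are 15 mm wide; open, the fingers measure 128 mm over their backs; the gripper's body (75 mm by 188 mm) begins 65 mm behind the grasp point.
Start: joints at [-0.085, 0.13, 1.488, -0, 1.523, -0.085], TCP at [0.6, 0, 0.219] pointing down, gripper open.
Joint ranges: [-2.96, 2.96], [-0.89, 2.26], [0.02, 2.5], [-1.34, 4.48], [0, 2.73], [-2.66, 2.66]. Speed limits (rad/s): [2.39, 2.39, 2.79, 3.14, 3.14, 3.14].

## Interface

Orientations are given as [roll, pitch, yaw] about the fixed x, y, z axes, in that order (R = Rz(yaw) Ry(pitch) Rx(roll)).
In Python, from bench import env gives the robot as it stands. The module is installed in compiled form; this text tells all that it offers.
- The arm moves only by the tool send_rows, never from a script. Its argument "moves" is text: rows parted by semicolons, each of 6 numbers parted by spaces: the shift along the world's x, y, z in m, then the turn, a rotation vector about the world's x, y, z in degrees. In form: tx ty tz ax ay az; .... A call has 1 to 20 rows; each row shifts and turns the commanded pose from where the row before left it; what a row does not reach is not made up. A row lasts 1/10 s, in which the tool goes at most 50 mm and 8.59 degrees, less where a joint would pass 70% of its speed; a pose out of reach is approached as far as the arm can. A call with a gripper value outside its range is refused whole. "hand" is the opening, from -1 (shut) to 1 (fully open), so that 0 is half open, set as the call begins (left out, the last holds). The fingers move at their own pace and stop on an object; "grip_force" is the grip in N (left out, the last holds). Time passes only in rows, so rows that do not move let the fingers close. It gives the time, the measured TCP pose, the force, the opening and the grip force at its end, in the units of the state.
- env.sense(): the state, without advancing time (a new reading comes with each control period).
- env.get_image(name): name is "scene" or "side" or "wrist"; returns a dict with "color" (420x560x3 uint8, red, green, blue), "K" (3x3 intrinsics, pixels), "R" (3x3) and "t" (3): a world point X has camera coordinates R X + t; the wrist camera has in their place "T_tool_cam" (4x4, takes a point from camera to tool coordinates, whose origin is the TCP and whose axes are the flange's). Camera axes: x right, y down, z forward; pixel columns grow to the right and rows downward; lengths in m; the calibration is good to about 2 mm. A picture is of the moment at which its call begins: read the wrist's pose just before it. There is no depth.
- env.close_job(): hands the job in; it is judged then, once.
The state is a dict: "t": time; "joints": joint angles; "dq": joint speeds; "tau": joint torques, N m; "ee_pos": TCP position; "eef_rot": TCP orientation; "ft_force": force on the tool from outside, world axes, zero at the start; "moment": the same for the moment, N m; "opening": finger opening in m; "finger_force": force on a finger pad.
Only numpy, scipy, OpenCV 4.12 (cv2) and the standard library are available. Lean on these libraries where they do the work, as an engineer would, in place of code of your own. Each camera call takes 0.05 s, during which the arm holds its last target. There are 200 camera calls.

## Working session

There is one attempt and no reset: what is moved stays moved. The work goes in short steps, Python scripts to look and compute and a tool call to move; the robot and the scene stay as the last step left them, time stands still between calls to the robot, and variables do not carry over. Pictures are saved under pics/ and viewed, at most 14 in all, crops included, and the job is handed in when it is done.

Besides the shell and the picture viewer there is one more tool, called after "Call:" as name(argument=value, ...), one argument or row to a line, values as JSON. send_rows: Moves the arm, as the interface text tells. Its arguments: {"type":"object","properties":{"moves":{"type":"string"},"hand":{"type":"number"},"grip_force":{"type":"number"}},"required":["moves"]}

```bash
mkdir -p pics; cat > h.py <<'E'
import numpy as np, cv2
from bench import env
def snap(n,f=None):
    s=env.sense(); im=env.get_image(n)
    if f: cv2.imwrite('pics/'+f,im['color'][:,:,::-1])
    if 'R' not in im:
        from scipy.spatial.transform import Rotation as Ro
        T=np.eye(4); T[:3,:3]=Ro.from_euler('xyz',s['eef_rot']).as_matrix(); T[:3,3]=s['ee_pos']
        W=np.linalg.inv(T@np.array(im['T_tool_cam'])); im['R']=W[:3,:3]; im['t']=W[:3,3]
    return im
def ray(im,u,v):
    R=np.array(im['R']);t=np.array(im['t']);K=np.array(im['K'])
    return -R.T@t, R.T@np.linalg.inv(K)@np.array([u,v,1.])
def onz(im,u,v,z):
    o,d=ray(im,u,v); return o+d*(z-o[2])/d[2]
def proj(im,X):
    p=np.array(im['K'])@(np.array(im['R'])@np.array(X)+np.array(im['t'])); return p[:2]/p[2]
E
python3 - <<'E'
from h import *
for n in ['scene','side','wrist']:
    im=snap(n,n+'0.png'); print(n,(-np.array(im['R']).T@im['t']).round(3)); print(np.array(im['R']).round(3).tolist(), im['K'][0][0])
print(env.sense())
E
```

```text
scene [0.1  0.73 0.56]
[[-0.829, -0.559, -0.002], [-0.282, 0.421, -0.862], [0.483, -0.714, -0.506]] 418.769701542728
side [0.042 1.212 0.604]
[[-0.917, -0.399, -0.016], [-0.14, 0.357, -0.923], [0.375, -0.844, -0.383]] 529.7385329698781
wrist [0.599 0.084 0.384]
[[1.0, 0.0, -0.001], [0.0, -0.954, 0.301], [-0.001, -0.301, -0.954]] 346.86135809889294
{'t': 0.15, 'joints': array([-8.54011081e-02,  1.30988150e-01,  1.48901913e+00,  6.94972880e-06,
        1.52302076e+00, -8.54170089e-02]), 'dq': array([ 0.00122487,  0.00011365, -0.00273381,  0.00069505,  0.00102525,
       -0.00140313]), 'tau': array([ 8.59073725e-05, -5.60473788e+01, -4.92333663e+01,  7.68201635e-02,
        3.05504061e-02, -1.41810942e-04]), 'ee_pos': array([5.99558031e-01, 6.21439722e-05, 2.17833649e-01]), 'eef_rot': array([-3.14016309e+00, -1.29373365e-04,  1.57081180e+00]), 'ft_force': array([ 0.00301123,  0.51619612, -1.14617207]), 'moment': array([ 0.03235416, -0.00997564, -0.05423429]), 'finger_force': 0.0, 'opening': 0.09263846065059311}
```

View pics/scene0.png

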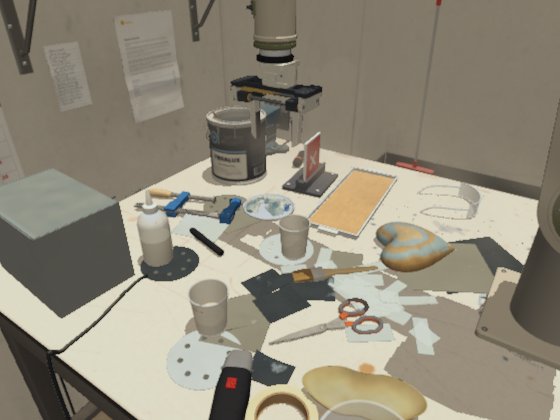

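View pics/side0.png

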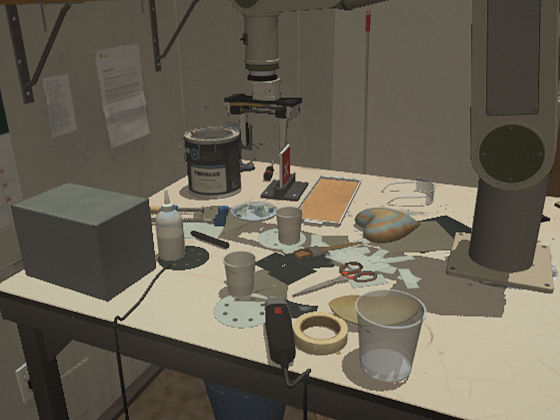

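View pics/wrist0.png

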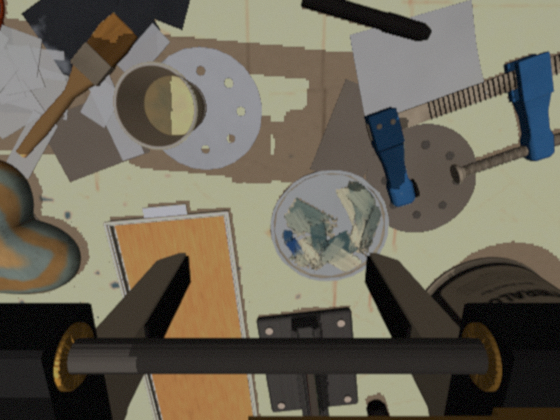

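Scene: two cups are present, at about (210,307) and (294,238). The lid is at (270,206), the tray at (355,200), the sign at (312,158), the bottle at (155,235), the marker at (206,241) and the brush at (335,273). In the wrist image, the lid is at (330,224), one cup rim at (160,105) and the stand at (307,365).

```bash
python3 - <<'E'
from h import *
ims={n:snap(n) for n in ['scene','side','wrist']}
w=ims['wrist']
def P(n,u,v,z,l): print(l,onz(ims[n],u,v,z).round(3))
P('wrist',330,224,.008,'lid'); P('scene',270,206,.008,'lid s')
P('wrist',160,105,.08,'cupB rim')
for c in [(107,221),(229,211)]: P('wrist',*c,.012,'tray')
for c in [(258,318),(350,308),(357,403),(265,411)]: P('wrist',*c,.012,'stand')
P('wrist',305,322,.04,'slot end');P('wrist',315,415,.04,'slot')
for c in [(305,3),(425,33)]: P('wrist',*c,.01,'marker')
for c in [(28,150),(115,30)]: P('wrist',*c,.01,'brush')
for c in [(330,169),(397,193),(310,219),(342,229)]: P('scene',*c,.012,'tray s')
a=ims['scene']['color'][120:340,150:410,::-1]
b=ims['side']['color'][130:330,180:380,::-1]
cv2.imwrite('pics/c1.png',cv2.resize(a,None,fx=2.7,fy=2.7,interpolation=cv2.INTER_CUBIC))
cv2.imwrite('pics/c2.png',cv2.resize(b,None,fx=3,fy=3,interpolation=cv2.INTER_CUBIC))
E
```

```text
lid [ 0.66  -0.05   0.008]
lid s [ 0.653 -0.05   0.008]
cupB rim [0.501 0.082 0.08 ]
tray [ 0.406 -0.045  0.012]
tray [ 0.545 -0.033  0.012]
stand [ 0.575 -0.173  0.012]
stand [ 0.689 -0.158  0.012]
stand [ 0.708 -0.307  0.012]
stand [ 0.582 -0.321  0.012]
slot end [ 0.631 -0.159  0.04 ]
slot [ 0.647 -0.297  0.04 ]
marker [0.626 0.174 0.01 ]
marker [0.743 0.148 0.01 ]
brush [0.332 0.035 0.01 ]
brush [0.442 0.151 0.01 ]
tray s [ 0.626 -0.335  0.012]
tray s [ 0.399 -0.299  0.012]
tray s [ 0.529 -0.047  0.012]
tray s [ 0.443 -0.05   0.012]
```

View pics/c1.png

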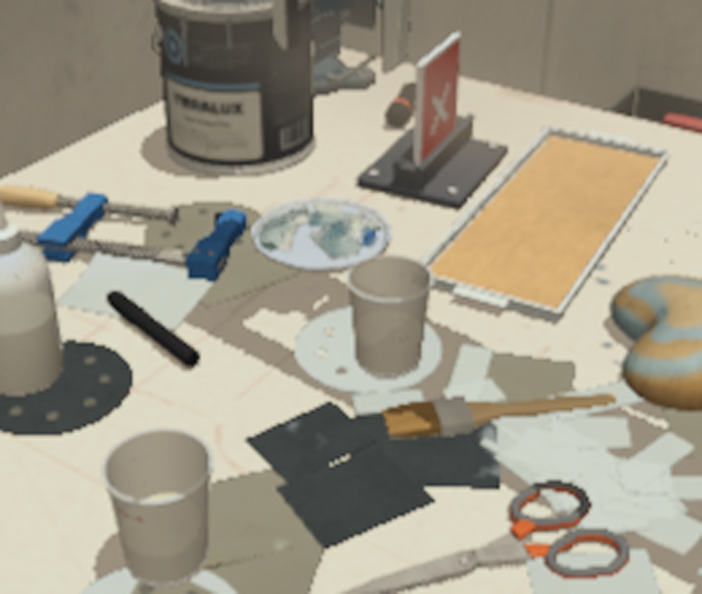

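View pics/c2.png

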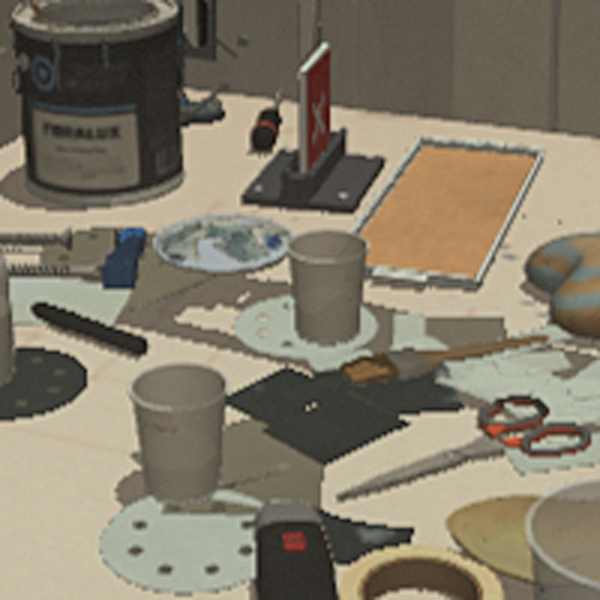

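The crops show the left cup's rim at c1 (158,467) and c2 (179,385), and the second cup's rim at c1 (390,280) and c2 (328,248). The tray corners in c1 are (428,268), (565,315), (665,152) and (550,130). The stand is free of obstructions.

```bash
python3 - <<'E'
from h import *
S,D=snap('scene'),snap('side')
s=lambda u,v:(150+u/2.7,120+v/2.7)
d=lambda u,v:(180+u/3,130+v/3)
def tri(a,b):
    A=[];B=[]
    for o,r in (a,b):
        r=r/np.linalg.norm(r);M=np.eye(3)-np.outer(r,r);A.append(M);B.append(M@o)
    return np.linalg.lstsq(np.vstack(A),np.hstack(B),rcond=None)[0].round(3)
for l,a,b in [('L rim',(158,467),(179,385)),('B rim',(390,280),(328,248))]:
    print(l,tri(ray(S,*s(*a)),ray(D,*d(*b))),[onz(S,*s(*a),z).round(3) for z in(.075,.082)],[onz(D,*d(*b),z).round(3) for z in(.075,.082)])
for l,a in [('L base',(163,580)),('B base',(388,375)),('bottle base',(10,395))]: print(l,onz(S,*s(*a),0).round(3))
for a in [(428,268),(565,315),(665,152),(550,130)]: print('tray',onz(S,*s(*a),.012).round(3))
for a in [(372,278),(473,290),(541,150),(420,138)]: print('tray d',onz(D,*d(*a),.012).round(3))
# left cup silhouette bottom of rim widths
for u in [(106,470),(210,470),(350,283),(431,283)]: print(onz(S,*s(*u),.08).round(3))
E
```

```text
L rim [0.499 0.351 0.081] [array([0.503, 0.346, 0.075]), array([0.497, 0.352, 0.082])] [array([0.506, 0.339, 0.075]), array([0.5  , 0.351, 0.082])]
B rim [0.497 0.079 0.076] [array([0.498, 0.078, 0.075]), array([0.492, 0.087, 0.082])] [array([0.498, 0.077, 0.075]), array([0.492, 0.092, 0.082])]
L base [0.49  0.366 0.   ]
B base [0.485 0.1   0.   ]
bottle base [0.72  0.289 0.   ]
tray [ 0.532 -0.044  0.012]
tray [ 0.395 -0.043  0.012]
tray [ 0.438 -0.399  0.012]
tray [ 0.568 -0.381  0.012]
tray d [ 0.491 -0.01   0.012]
tray d [ 0.399 -0.019  0.012]
tray d [ 0.437 -0.393  0.012]
tray d [ 0.572 -0.383  0.012]
[0.524 0.37  0.08 ]
[0.47  0.334 0.08 ]
[0.518 0.106 0.08 ]
[0.465 0.07  0.08 ]
```

Call:
send_rows(
  moves="-0.0125 0.02 0 0 0 0;-0.0125 0.04 0 0 0 0;-0.0125 0.04 0 0 0 0;-0.0125 0.04 0 0 0 0;-0.0125 0.04 0 0 0 0;-0.0125 0.04 0 0 0 0;-0.0125 0.04 0 0 0 0;-0.0125 0.04 0 0 0 0;0 0.01 0 0 0 0;0 0 0 0 0 0;0 0 0 0 0 0",
  hand=1,
)

```text
t: 1.5
ee_pos: [0.5003, 0.3093, 0.2185]
eef_rot: [-3.142, 0.001, 1.571]
ft_force: [0.5, -0.6, -0.3]
opening: 0.0928
finger_force: 0.0
```

```bash
python3 - <<'E'
from h import *
print(env.sense()['joints'].round(3)); w=snap('wrist','w1.png')
E
```

```text
[ 4.670e-01  9.900e-02  1.522e+00 -1.000e-03  1.521e+00  4.670e-01]
```

View pics/w1.png

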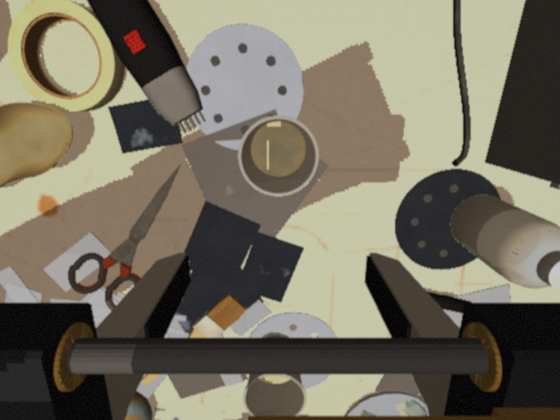

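Rim of the left cup is at (279,156) with a radius of about 40 px. The bench around it is clear.

```bash
python3 - <<'E'
from h import *
w=snap('wrist')
print(onz(w,279,156,.082), onz(w,239,156,.082), onz(w,319,156,.082))
E
```

```text
[0.5016875 0.3478974 0.082    ] [0.46685717 0.34792645 0.082     ] [0.53652525 0.34786835 0.082     ]
```

Call:
send_rows(
  moves="0 0.02 0 0 0 0;0 0.02 -0.01 0 0 0;0 0 -0.03 0 0 0;0 0 -0.03 0 0 0;0 0 -0.03 0 0 0;0 0 -0.03 0 0 0;0 0 -0.025 0 0 0;0 0 -0.02 0 0 0;0 0 -0.01 0 0 0;0 0 0 0 0 0",
)

```text
t: 2.6
ee_pos: [0.4994, 0.3484, 0.032]
eef_rot: [-3.139, 0.002, 1.569]
ft_force: [-1.1, -0.2, 1.3]
opening: 0.0929
finger_force: 0.0
```

Call:
send_rows(
  moves="0 0 0 0 0 0;0 0 0 0 0 0;0 0 0 0 0 0;0 0 0 0 0 0;0 0 0 0 0 0;0 0 0 0 0 0;0 0 0 0 0 0;0 0 0 0 0 0",
  hand=-1,
  grip_force=12,
)

```text
t: 3.4
ee_pos: [0.5009, 0.3505, 0.0349]
eef_rot: [3.14, -0.001, 1.571]
ft_force: [1.0, -0.5, 5.5]
opening: 0.0694
finger_force: 12.0
```

Call:
send_rows(
  moves="0 0 0.005 0 0 0;0 0 0.01 0 0 0;0 0 0.02 0 0 0;0 0 0.03 0 0 0;0 0 0.03 0 0 0;0 0 0.03 0 0 0;0 0 0.02 0 0 0;0 0 0 0 0 0;0 0 0 0 0 0",
)

```text
t: 4.3
ee_pos: [0.4999, 0.3501, 0.1785]
eef_rot: [3.141, -0.0, 1.571]
ft_force: [-0.3, -0.4, -1.9]
opening: 0.0691
finger_force: 12.0
```

```bash
python3 - <<'E'
from h import *
w=snap('side','s1.png')
E
```

```text
(no output)
```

View pics/s1.png

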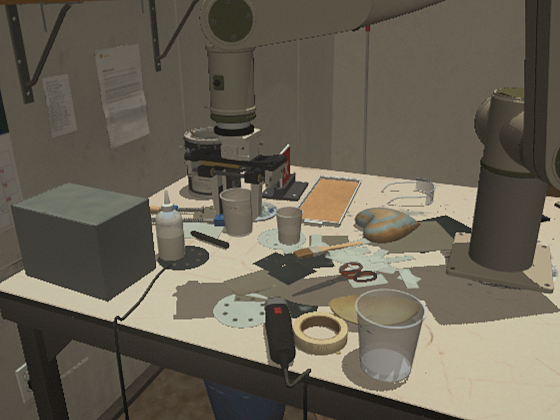

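```bash
python3 - <<'E'
from h import *
S,D=snap('scene'),snap('side')
for a in [(168,148),(312,148),(240,170)]: print(onz(S,150+a[0]/2.7,120+a[1]/2.7,0).round(3))
for a in [(208,118),(266,118),(237,128)]: print('top',onz(S,*a,.2).round(3),onz(S,*a,.17).round(3))
for a in [(187,180),(241,180)]: print(onz(D,*a,0).round(3))
print(env.sense()['joints'].round(3))
E
```

```text
[ 0.918 -0.12   0.   ]
[ 0.782 -0.211  0.   ]
[ 0.815 -0.122  0.   ]
top [ 0.872 -0.075  0.2  ] [ 0.936 -0.142  0.17 ]
top [ 0.741 -0.162  0.2  ] [ 0.795 -0.236  0.17 ]
top [ 0.757 -0.056  0.2  ] [ 0.811 -0.122  0.17 ]
[ 0.989 -0.216  0.   ]
[ 0.817 -0.282  0.   ]
[0.527 0.18  1.51  0.    1.454 0.527]
```

Call:
send_rows(
  moves="0.006 -0.018 0.01 0 0 0;0.012 -0.036 0.01 0 0 0;0.012 -0.036 0 0 0 0;0.012 -0.036 0 0 0 0;0.012 -0.036 0 0 0 0;0.012 -0.036 0 0 0 0;0.012 -0.036 0 0 0 0;0.012 -0.036 0 0 0 0;0.012 -0.036 0 0 0 0;0.012 -0.036 0 0 0 0;0.012 -0.036 0 0 0 0;0.012 -0.036 0 0 0 0;0.012 -0.036 0 0 0 0;0.005 -0.016 0 0 0 0;0 0 0 0 0 0;0 0 0 0 0 0",
)

```text
t: 6.05
ee_pos: [0.6544, -0.1153, 0.1973]
eef_rot: [-3.139, -0.001, 1.57]
ft_force: [0.1, -0.5, -2.8]
opening: 0.0692
finger_force: 12.0
```

Call:
send_rows(
  moves="0 0 0 -3 0 0;0 0 0 -5 0 0;0 0 0 -5 0 0;0 0 0 -5 0 0;0 0 0 -5 0 0;0 0 0 -5 0 0;0 0 0 -5 0 0;0 0 0 -4 0 0;0 0 0 -3 0 0;0 0 0 0 0 0;0 0 0 0 0 0",
)

```text
t: 7.15
ee_pos: [0.6548, -0.1143, 0.1981]
eef_rot: [-3.141, 0.696, 1.574]
ft_force: [0.1, 0.7, -1.0]
opening: 0.069
finger_force: 12.0
```

```bash
python3 - <<'E'
from h import *
w=snap('scene','s2.png');print(env.sense()['joints'].round(3))
E
```

```text
[ 0.115  0.376  1.399 -0.694  1.486  0.219]
```

View pics/s2.png

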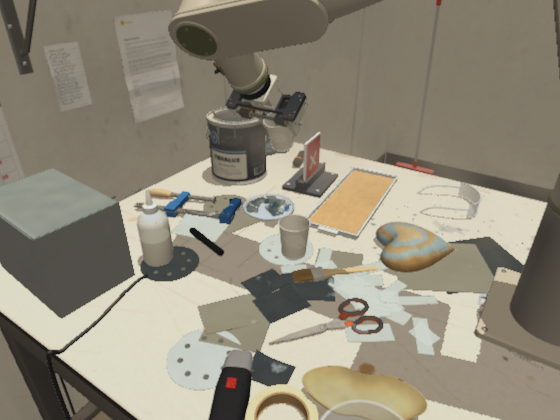

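The hand is tilted with the cup behind the gripper bar near (280,135). I'll centre the mouth better over the lid and hold.

Call:
send_rows(
  moves="0 0.01 0 0 0 0;0 0.015 0 0 0 0;0 0.005 0 0 0 0;0 0 0 0 0 0;0 0 0 0 0 0;0 0 0 0 0 0;0 0 0 0 0 0;0 0 0 0 0 0;0 0 0 0 0 0;0 0 0 0 0 0;0 0 0 0 0 0;0 0 0 0 0 0;0 0 0 0 0 0;0 0 0 0 0 0;0 0 0 0 0 0;0 0 0 0 0 0;0 0 0 0 0 0;0 0 0 0 0 0;0 0 0 0 0 0;0 0 0 0 0 0",
)

```text
t: 9.2
ee_pos: [0.655, -0.086, 0.1986]
eef_rot: [-3.142, 0.698, 1.571]
ft_force: [0.4, 0.0, -2.2]
opening: 0.0693
finger_force: 12.0
```

```bash
python3 - <<'E'
from h import *
snap('wrist','w2.png')
E
```

```text
(no output)
```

View pics/w2.png

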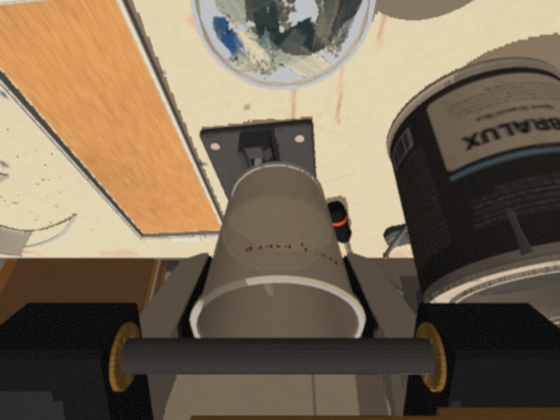

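Call:
send_rows(
  moves="0 0 0 0 0 0;0 0 0 0 0 0;0 0 0 0 0 0;0 0 0 0 0 0;0 0 0 0 0 0;0 0 0 0 0 0;0 0 0 0 0 0;0 0 0 0 0 0;0 0 0 0 0 0;0 0 0 0 0 0;0 0 0 0 0 0;0 0 0 0 0 0;0 0 0 0 0 0;0 0 0 0 0 0",
)

```text
t: 10.65
ee_pos: [0.655, -0.086, 0.1987]
eef_rot: [-3.142, 0.698, 1.571]
ft_force: [-0.1, 0.3, -1.5]
opening: 0.0693
finger_force: 12.0
```

The wrist image shows the cup held squarely, with the rim near (278,310), the base near (278,180) and the lid beyond. I'll check its angle in the hand against the projection.

```bash
python3 - <<'E'
from h import *
w=env.get_image('wrist');T=np.linalg.inv(np.array(w['T_tool_cam']));K=np.array(w['K'])
def p(X): q=K@(T@np.array([*X,1]))[:3]; return (q[:2]/q[2]).round(0)
for x in (-1,1):
  print('rim',p((0.0355*x,0,-.047)),'base',p((.027*x,0,.035)))
print('rim lr',p((0,.0355,-.047)),p((0,-.0355,-.047)),'base',p((0,.027,.035)),p((0,-.027,.035)))
E
```

```text
rim [279. 393.] base [278. 281.]
rim [279. 240.] base [278. 201.]
rim lr [367. 322.] [190. 322.] base [321. 243.] [235. 243.]
```

```bash
cat >> h.py <<'E'
def fitphi(rows, H, rr, zb=.035, zg=-.019):
    "swing of the cup about the finger axis from far-edge rows of base and rim (wrist view)"
    from scipy.optimize import least_squares
    w=env.get_image('wrist');T=np.linalg.inv(np.array(w['T_tool_cam']));K=np.array(w['K'])
    def row(x,z):
        q=K@(T@np.array([x,0,z,1]))[:3]; return q[1]/q[2]
    def f(p):
        c,s=np.cos(p[0]),np.sin(p[0])
        g=lambda x,z:row(c*x+s*(z-zg), -s*x+c*(z-zg)+zg)
        return [g(.027,zb+p[1])-rows[0], g(rr,zb-H+p[1])-rows[1]]
    r=least_squares(f,[0,0]); return np.degrees(r.x[0]), r.x[1]*1e3, r.fun
E
python3 - <<'E'
from h import *
import h
im=cv2.imread('pics/w2.png'); print([ (r,im[r,278].tolist()) for r in list(range(155,180,2))+list(range(262,300,2))])
print(fitphi((165,280),.082,.0355))
E
```

```text
[(155, [38, 43, 44]), (157, [39, 42, 44]), (159, [37, 40, 43]), (161, [61, 71, 79]), (163, [89, 102, 113]), (165, [136, 145, 154]), (167, [81, 96, 109]), (169, [77, 93, 106]), (171, [78, 94, 107]), (173, [79, 94, 107]), (175, [77, 93, 105]), (177, [79, 96, 108]), (179, [78, 96, 107]), (262, [80, 97, 109]), (264, [84, 100, 113]), (266, [81, 98, 109]), (268, [82, 100, 113]), (270, [82, 97, 111]), (272, [78, 94, 106]), (274, [85, 102, 116]), (276, [136, 163, 177]), (278, [138, 164, 178]), (280, [155, 170, 178]), (282, [136, 146, 154]), (284, [77, 93, 105]), (286, [78, 93, 106]), (288, [75, 91, 104]), (290, [79, 93, 106]), (292, [74, 90, 102]), (294, [77, 90, 104]), (296, [74, 89, 104]), (298, [76, 92, 103])]
(np.float64(26.100306956253846), np.float64(6.907984787743606), array([-2.84217094e-14,  0.00000000e+00]))
```

The cup has swung about 26° back in the pads, so it is only tilted about 14°. I'll grip much harder and tilt further.

Call:
send_rows(
  moves="0 0 0 0 0 0;0 0 0 0 0 0;0 0 0 0 0 0;0 0 0 0 0 0;0 0 0 -2 0 0;0 0 0 -4 0 0;0 0 0 -4 0 0;0 0 0 -4 0 0;0 0 0 -3 0 0;0 0 0 -2 0 0;0 0 0 -1 0 0;0 0 0 0 0 0;0 0 0 0 0 0;0 0 0 0 0 0",
  grip_force=50,
)

```text
t: 12.15
ee_pos: [0.6553, -0.0863, 0.1995]
eef_rot: [3.139, 1.046, 1.568]
ft_force: [-0.2, -0.4, -2.4]
opening: 0.0682
finger_force: 50.0
```

```bash
cat >> h.py <<'E'
def rows(f):
    "rows on the cup's centre column of the bright rim/base rings"
    im=snap('wrist',f)['color'].astype(int); c=im[:,272:285].mean(1).sum(1)
    return [(r,int(c[r]-np.median(c[r-8:r+9]))) for r in range(100,330) if c[r]-np.median(c[r-8:r+9])>60]
E
python3 - <<'E'
from h import *
print(rows('w3.png'),env.sense()['joints'].round(2))
E
```

```text
[(166, 95), (167, 110), (275, 79), (276, 83), (277, 98), (278, 166), (279, 222), (280, 194), (281, 89)] [ 0.28  0.56  1.35 -0.99  1.63  0.43]
```

View pics/w3.png

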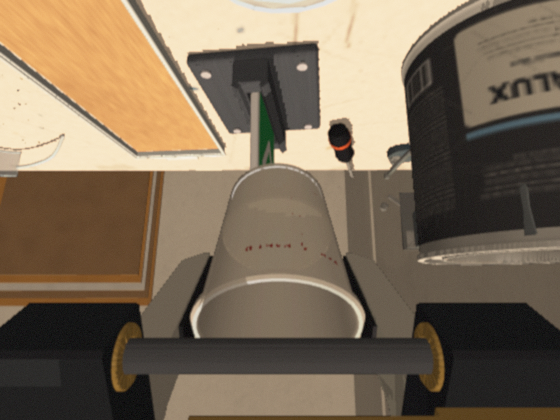

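The cup's position in the hand is unchanged (rows 166 and 279), so the strong grip holds. I'll cross-check the true tilt from the side camera.

```bash
python3 - <<'E'
from h import *
a=snap('scene');b=snap('side')
c=[]
for im in (a,b):
    u,v=map(int,proj(im,[.655,-.07,.2])); c.append(cv2.resize(im['color'][max(0,v-50):v+50,u-65:u+65,::-1],(390,300),interpolation=cv2.INTER_CUBIC)); print(u,v)
cv2.imwrite('pics/c3.png',np.hstack(c))
print(fitphi((166,279),.082,.0355))
E
```

```text
273 134
256 143
(np.float64(25.37341764144566), np.float64(6.652232248017272), array([0., 0.]))
```

View pics/c3.png

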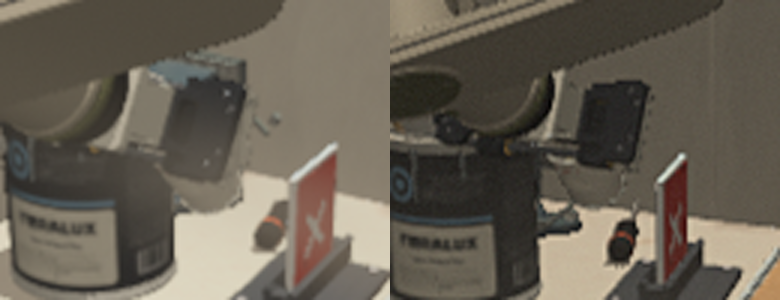

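```bash
cat >> h.py <<'E'
def fit3(H,rr,base_row,rim_row,rimw,basew):
    "cup pose in hand (swing, x, z of base) from ring far rows and ring widths"
    from scipy.optimize import least_squares
    w=env.get_image('wrist');T=np.linalg.inv(np.array(w['T_tool_cam']));K=np.array(w['K'])
    th=np.linspace(0,2*np.pi,73)
    def ring(p,h,r):
        c,s=np.cos(p[0]),np.sin(p[0])
        x,y=r*np.cos(th),r*np.sin(th)
        X=np.stack([p[1]+c*x-s*h,y,p[2]-s*x-c*h,np.ones(73)])
        q=K@(T@X)[:3]; q=q[:2]/q[2]; return q[1].min(),np.ptp(q[0])
    def f(p):
        a,b=ring(p,0,.027),ring(p,H,rr)
        return [a[0]-base_row,b[0]-rim_row,b[1]-rimw,a[1]-basew]
    r=least_squares(f,[.2,0,.035],x_scale=[.1,.01,.01]); return np.degrees(r.x[0]),r.x[1:]*1e3,r.fun.round(1)
E
python3 - <<'E'
from h import *
im=cv2.imread('pics/w3.png'); g=im.sum(2)
for r in (185,188,192,196,312,316,320,324): print(r,[c for c in range(180,380) if abs(int(g[r,c+1])-int(g[r,c-1]))>70])
for bw in (88,92,96): print(fit3(.082,.0355,166,277,174,bw))
E
```

```text
185 [233, 235, 236, 238, 239, 315, 317, 318, 320, 321, 344, 345, 368, 371]
188 [231, 233, 234, 236, 237, 321, 322, 344, 345, 369, 371]
192 [230, 232, 234, 235, 322, 323, 345, 346, 369, 371, 372]
196 [229, 231, 233, 324, 345, 346, 369, 371, 372]
312 [183, 184, 185, 189, 190, 191, 192, 195, 198, 199, 200, 201, 354, 355, 356, 360, 361, 363, 364, 365, 366, 370, 371, 372]
316 [181, 182, 183, 188, 189, 190, 191, 196, 197, 198, 199, 355, 356, 357, 358, 361, 362, 363, 364, 365, 366, 371, 372, 373]
320 [180, 181, 188, 189, 190, 191, 192, 195, 196, 197, 198, 356, 357, 358, 359, 362, 363, 364, 365, 366, 373, 374, 375]
324 [180, 189, 190, 191, 192, 195, 196, 197, 198, 356, 357, 358, 359, 362, 363, 364, 365, 375, 376, 377]
(np.float64(23.281189974185846), array([25.89359101, 31.69478908]), array([ 0.5, -0.3, -0.9,  3.2]))
(np.float64(23.38869872346821), array([26.36645961, 30.87504177]), array([-0.1,  0. ,  0.1, -0.4]))
(np.float64(23.500274020855986), array([26.83850744, 30.06985717]), array([-0.6,  0.4,  1.1, -4. ]))
```

Call:
send_rows(
  moves="0 0 0 -2 0 0;0 0 0 -1.5 0 0;0 0 0 0 0 0;0 0 0 0 0 0;0 0 0 0 0 0;0 0 0 0 0 0;0 0 0 0 0 0;0 0 0 0 0 0;0 0 0 0 0 0;0 0 0 0 0 0;0 0 0 0 0 0;0 0 0 0 0 0;0 0 0 0 0 0;0 0 0 0 0 0;0 0 0 0 0 0;0 0 0 0 0 0;0 0 0 0 0 0;0 0 0 0 0 0;0 0 0 0 0 0;0 0 0 0 0 0",
)

```text
t: 14.5
ee_pos: [0.655, -0.086, 0.1986]
eef_rot: [3.142, 1.108, 1.571]
ft_force: [0.1, -0.1, -2.4]
opening: 0.0681
finger_force: 50.0
```

```bash
python3 - <<'E'
from h import *
print(rows('w4.png'))
E
```

```text
[(165, 69), (166, 178), (167, 166), (275, 64), (276, 68), (277, 82), (278, 146), (279, 219), (280, 233), (281, 137)]
```

Call:
send_rows(
  moves="0 0 0 0 0 0;0 0 0 0 0 0;0 0 0 0 0 0;0 0 0 0 0 0;0 0 0 0 0 0;0 0 0 0 0 0;0 0 0 0 0 0;0 0 0 0 0 0;0 0 0 0 0 0;0 0 0 0 0 0;0 0 0 0 0 0;0 0 0 0 0 0;0 0 0 0 0 0;0 0 0 0 0 0;0 0 0 0 0 0;0 0 0 0 0 0",
)

```text
t: 16.15
ee_pos: [0.655, -0.086, 0.1986]
eef_rot: [-3.142, 1.108, 1.571]
ft_force: [0.4, 0.2, -1.5]
opening: 0.0683
finger_force: 50.0
```

Rows are unchanged, so the tilt held at about 40° for more than 3 s. Next I'll level the cup and carry it to the tray.

Call:
send_rows(
  moves="0 0 0 3 0 0;0 0 0 5 0 0;0 0 0 5 0 0;0 0 0 5 0 0;0 0 0 5 0 0;0 0 0 5 0 0;0 0 0 5 0 0;0 0 0 4 0 0;0 0 0 3 0 0;0 0 0 0 0 0;-0.015 0 0 0 0 0;-0.03 0 0 0 0 0;-0.03 0 0 0 0 0;-0.03 0 0 0 0 0;-0.03 0 0 0 0 0;-0.02 0 0 0 0 0;-0.01 -0.01 0 0 0 0;0 -0.02 0 0 0 0;0 -0.03 0 0 0 0;0 -0.03 0 0 0 0",
)

```text
t: 18.15
ee_pos: [0.4897, -0.1764, 0.1985]
eef_rot: [-3.141, 0.412, 1.573]
ft_force: [0.6, -0.3, -1.9]
opening: 0.0683
finger_force: 50.0
```

Call:
send_rows(
  moves="0 -0.03 0 0 0 0;0 -0.03 0 0 0 0;0 -0.03 0 0 0 0;0 -0.02 0 0 0 0;0 -0.015 0 0 0 0;0 -0.01 0 0 0 0;0 0 -0.02 0 0 0;0 0 -0.03 0 0 0;0 0 -0.03 0 0 0;0 0 -0.02 0 0 0;0 0 0 0 0 0;0 0 0 0 0 0",
)

```text
t: 19.35
ee_pos: [0.4901, -0.3106, 0.0987]
eef_rot: [-3.14, 0.41, 1.572]
ft_force: [0.3, -0.7, -2.3]
opening: 0.0679
finger_force: 50.0
```

```bash
python3 - <<'E'
from h import *
print(rows('w5.png'))
a=snap('scene')
u,v=map(int,proj(a,[.49,-.3,.08])); cv2.imwrite('pics/c4.png',cv2.resize(a['color'][v-90:v+70,u-120:u+90,::-1],None,fx=3.5,fy=3.5,interpolation=cv2.INTER_CUBIC))
E
```

```text
[(167, 63), (168, 131), (169, 118), (273, 102), (274, 128), (275, 119), (276, 109), (277, 111), (278, 108), (279, 69)]
```

View pics/c4.png

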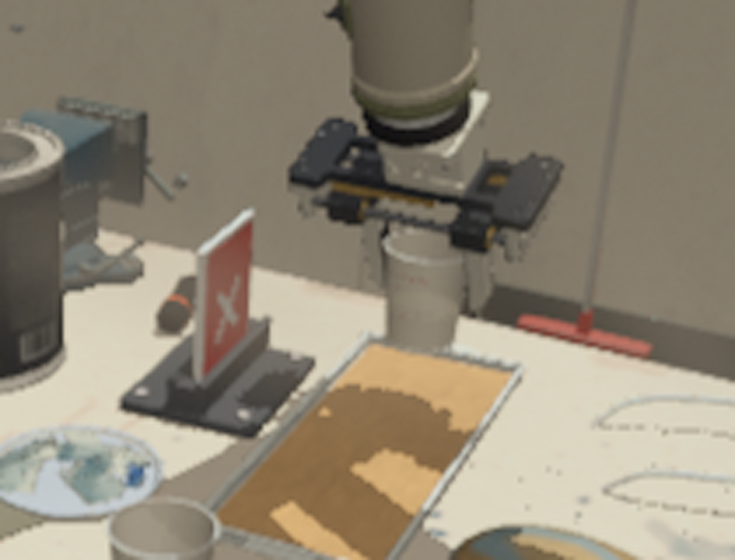

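The cup hangs upright above the tray's far end. I'll lower it.

Call:
send_rows(
  moves="0 0 -0.015 0 0 0;0 0 -0.015 0 0 0;0 0 -0.01 0 0 0;0 0 -0.005 0 0 0;0 0 -0.004 0 0 0;0 0 -0.003 0 0 0;0 0 0 0 0 0;0 0 0 0 0 0;0 0 0 0 0 0",
)

```text
t: 20.35
ee_pos: [0.4904, -0.3112, 0.0472]
eef_rot: [3.141, 0.411, 1.571]
ft_force: [-0.1, 0.8, -1.0]
opening: 0.0682
finger_force: 50.0
```

```bash
python3 - <<'E'
from h import *
print(env.sense()['ft_force'],env.sense()['ee_pos'],env.sense()['moment'])
E
```

```text
[-0.10044153  0.84977253 -1.03568624] [ 0.49039574 -0.31115379  0.04720233] [ 0.34188077 -0.04992301 -0.02110916]
```

Call:
send_rows(
  moves="0 0 -0.001 0 0 0;0 0 -0.001 0 0 0;0 0 -0.001 0 0 0;0 0 0 0 0 0;0 0 0 0 0 0",
)

```text
t: 20.85
ee_pos: [0.49, -0.3109, 0.0436]
eef_rot: [-3.141, 0.41, 1.571]
ft_force: [-0.5, -0.1, -2.2]
opening: 0.0683
finger_force: 50.0
```

Call:
send_rows(
  moves="0 0 -0.001 0 0 0;0 0 0 0 0 0;0 0 0 0 0 0",
)

```text
t: 21.15
ee_pos: [0.49, -0.311, 0.0426]
eef_rot: [-3.142, 0.41, 1.571]
ft_force: [0.3, -0.0, -1.6]
opening: 0.068
finger_force: 50.0
```

Call:
send_rows(
  moves="0 0 -0.001 0 0 0;0 0 0 0 0 0;0 0 0 0 0 0",
)

```text
t: 21.45
ee_pos: [0.4901, -0.311, 0.0418]
eef_rot: [3.141, 0.41, 1.571]
ft_force: [0.6, 0.2, -1.2]
opening: 0.0684
finger_force: 50.0
```

Call:
send_rows(
  moves="0 0 -0.001 0 0 0;0 0 0 0 0 0;0 0 -0.001 0 0 0;0 0 0 0 0 0;0 0 0 0 0 0",
)

```text
t: 21.95
ee_pos: [0.4903, -0.312, 0.0416]
eef_rot: [3.141, 0.412, 1.57]
ft_force: [-6.8, 1.7, 13.2]
opening: 0.0684
finger_force: 50.0
```

Call:
send_rows(
  moves="0 0 -0.001 0 0 0;0 0 0 0 0 0;0 0 -0.001 0 0 0;0 0 0 0 0 0;0 0 0 0 0 0",
)

```text
t: 22.45
ee_pos: [0.4906, -0.3127, 0.0416]
eef_rot: [3.141, 0.414, 1.569]
ft_force: [-14.0, 7.1, 28.1]
opening: 0.0682
finger_force: 50.0
```

Call:
send_rows(
  moves="0 0 0.003 0 0 0;0 0 0 0 0 0;0 0 0 0 0 0",
  grip_force=5,
)

```text
t: 22.75
ee_pos: [0.4904, -0.3112, 0.0411]
eef_rot: [3.141, 0.411, 1.571]
ft_force: [-1.3, 1.3, 5.7]
opening: 0.0697
finger_force: 5.0
```

Call:
send_rows(
  moves="0 0 0 0 0 0;0 0 0 0 0 0;0 0 0 0 0 0;0 0 0 0 0 0;0 0 0 0 0 0;0 0 0 0 0 0;0 0 0 0 0 0;0 0.002 0.004 0 0 0;0 0.004 0.009 0 0 0;0 0.008 0.018 0 0 0;0 0.012 0.028 0 0 0;0 0.012 0.028 0 0 0;0 0.012 0.028 0 0 0;0 0 0.03 0 0 0;0 0 0.03 0 0 0;0 0 0 0 0 0;0 0 0 0 0 0",
  hand=1,
)

```text
t: 24.45
ee_pos: [0.4907, -0.2608, 0.2172]
eef_rot: [3.139, 0.411, 1.57]
ft_force: [0.2, 0.1, -1.4]
opening: 0.0929
finger_force: 0.0
```

```bash
python3 - <<'E'
from h import *
a=snap('scene','s5.png'); snap('wrist','w6.png')
E
```

```text
(no output)
```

View pics/s5.png

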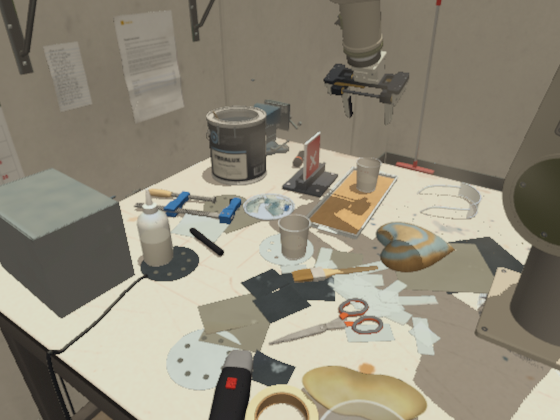

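The left cup stands in the tray at (368,176), and the other cup is at (294,238). Now the middle cup.

Call:
send_rows(
  moves="0 0.02 0 4 0 0;0 0.03 0 6 0 0;0 0.03 0 6 0 0;0 0.03 0 5 0 0;0 0.03 0 2.5 0 0;0 0.03 0 0 0 0;0 0.03 0 0 0 0;0 0.03 0 0 0 0;0 0.03 0 0 0 0;0 0.02 0 0 0 0;0.01 0.02 0 0 0 0;0 0 0 0 0 0;0 0 0 0 0 0",
)

```text
t: 25.85
ee_pos: [0.4992, 0.0391, 0.2142]
eef_rot: [-3.139, 0.0, 1.572]
ft_force: [-0.2, -0.3, 0.1]
opening: 0.093
finger_force: 0.0
```

```bash
python3 - <<'E'
from h import *
print(env.sense()['eef_rot'])
s0=cv2.imread('pics/scene0.png').astype(int); s5=cv2.imread('pics/s5.png').astype(int)
print('cupB change',np.abs(s0-s5)[215:260,275:312].mean())
w=snap('wrist','w7.png'); g=cv2.cvtColor(w['color'],cv2.COLOR_RGB2GRAY)
p=proj(w,[.499,.079,.075]); p2=proj(w,[.535,.079,.075]); r=abs(p2[0]-p[0]); print(p,r)
c=cv2.HoughCircles(cv2.GaussianBlur(g,(5,5),0),cv2.HOUGH_GRADIENT_ALT,1.5,20,param1=150,param2=.6,minRadius=int(r*.8),maxRadius=int(r*1.2))
for u,v,q in c[0][:6]: print(u,v,q,onz(w,u,v,.075).round(4))
E
```

```text
[-3.13889868e+00  2.75251410e-04  1.57182932e+00]
cupB change 5.872072072072072
[277.9775352  154.63134196] 41.02636641701196
274.5 153.0 37.807312 [0.4959 0.0804 0.075 ]
85.5 235.5 39.27348 [0.3173 0.0025 0.075 ]
421.5 253.5 44.553978 [ 0.6368 -0.0154  0.075 ]
```

Call:
send_rows(
  moves="0 0.02 0 0 0 0;-0.002 0.02 -0.01 0 0 0;0 0.001 -0.03 0 0 0;0 0 -0.03 0 0 0;0 0 -0.03 0 0 0;0 0 -0.03 0 0 0;0 0 -0.03 0 0 0;0 0 -0.02 0 0 0;0 0 -0.007 0 0 0;0 0 0 0 0 0;0 0 0 0 0 0",
)

```text
t: 27.0
ee_pos: [0.4988, 0.0796, 0.0297]
eef_rot: [3.14, -0.0, 1.57]
ft_force: [0.8, 0.0, 1.7]
opening: 0.0928
finger_force: 0.0
```

Call:
send_rows(
  moves="0 0 0 0 0 0;0 0 0 0 0 0;0 0 0 0 0 0;0 0 0 0 0 0;0 0 0 0 0 0;0 0 0 0 0 0;0 0 0 0 0 0;0 0 0 0 0 0",
  hand=-1,
  grip_force=20,
)

```text
t: 27.8
ee_pos: [0.4984, 0.0801, 0.0292]
eef_rot: [3.141, -0.0, 1.571]
ft_force: [-1.8, 0.2, 5.6]
opening: 0.0685
finger_force: 20.0
```

Call:
send_rows(
  moves="0 0 0 0 0 0;0 0 0 0 0 0;0 0 0 0 0 0;0 0 0.003 0 0 0;0 0 0.007 0 0 0;0 0 0.02 0 0 0;0 0 0.03 0 0 0;0 0 0.03 0 0 0;0 0 0.02 0 0 0;0 0 0 0 0 0;0 0 0 0 0 0",
  grip_force=58,
)

```text
t: 28.9
ee_pos: [0.498, 0.08, 0.1384]
eef_rot: [3.141, 0.0, 1.571]
ft_force: [-0.2, -0.5, -2.0]
opening: 0.0686
finger_force: 58.0
```

```bash
python3 - <<'E'
from h import *
print(rows('w8.png'))
im=cv2.imread('pics/w8.png').sum(2).astype(int)
col=im[150:330,278]; print([(150+i,col[i]) for i in range(0,180,4)])
E
```

```text
[(116, 65), (117, 96), (118, 101), (119, 101), (120, 100), (121, 100), (122, 90), (248, 69), (249, 95), (250, 116), (251, 123), (252, 120), (253, 90)]
[(150, np.int64(509)), (154, np.int64(508)), (158, np.int64(505)), (162, np.int64(507)), (166, np.int64(508)), (170, np.int64(502)), (174, np.int64(507)), (178, np.int64(505)), (182, np.int64(506)), (186, np.int64(506)), (190, np.int64(503)), (194, np.int64(497)), (198, np.int64(489)), (202, np.int64(495)), (206, np.int64(272)), (210, np.int64(189)), (214, np.int64(179)), (218, np.int64(187)), (222, np.int64(195)), (226, np.int64(190)), (230, np.int64(202)), (234, np.int64(195)), (238, np.int64(191)), (242, np.int64(190)), (246, np.int64(349)), (250, np.int64(467)), (254, np.int64(377)), (258, np.int64(299)), (262, np.int64(294)), (266, np.int64(295)), (270, np.int64(288)), (274, np.int64(287)), (278, np.int64(298)), (282, np.int64(306)), (286, np.int64(302)), (290, np.int64(305)), (294, np.int64(311)), (298, np.int64(306)), (302, np.int64(309)), (306, np.int64(303)), (310, np.int64(300)), (314, np.int64(304)), (318, np.int64(220)), (322, np.int64(220)), (326, np.int64(216))]
```

The strong grip leaves the cup aligned, with the rim at row 247 and the base at row 206. I'll move it over the lid and tilt.

Call:
send_rows(
  moves="0 0 0.02 0 0 0;0.01 -0.01 0.02 0 0 0;0.025 -0.026 0.02 0 0 0;0.03 -0.032 0 0 0 0;0.03 -0.032 0 0 0 0;0.03 -0.032 0 0 0 0;0.02 -0.02 0 0 0 0;0.007 -0.008 0 0 0 0;0 0 0 0 0 0;0 0 0 -3 0 0;0 0 0 -5 0 0;0 0 0 -5 0 0;0 0 0 -5 0 0;0 0 0 -5 0 0;0 0 0 -5 0 0;0 0 0 -5 0 0;0 0 0 -4 0 0;0 0 0 -3 0 0;0 0 0 0 0 0;0 0 0 0 0 0",
)

```text
t: 30.95
ee_pos: [0.6493, -0.0788, 0.1979]
eef_rot: [-3.14, 0.697, 1.574]
ft_force: [0.2, 0.1, -0.6]
opening: 0.0687
finger_force: 58.0
```

```bash
python3 - <<'E'
from h import *
r=rows('w9.png');print(r)
im=cv2.imread('pics/w9.png');g=cv2.cvtColor(im,cv2.COLOR_BGR2GRAY).astype(int)[:,270:286].mean(1)
d=np.abs(g[2:]-g[:-2]); print([(i+1,int(d[i])) for i in range(120,330) if d[i]>12])
for br,rr in((206,247),(166,279)): print(fit3(.075,.0365,br,rr,180,88))
E
```

```text
[(205, 90), (206, 153), (207, 116), (250, 124), (251, 194), (252, 218), (253, 205), (254, 130), (313, 85)]
[(123, 18), (124, 53), (125, 69), (126, 51), (127, 46), (128, 59), (129, 43), (202, 16), (203, 33), (204, 50), (205, 52), (206, 12), (207, 37), (208, 40), (209, 13), (245, 19), (246, 31), (247, 18), (248, 15), (249, 40), (250, 53), (251, 32), (253, 28), (254, 56), (255, 42), (311, 16), (312, 24), (314, 49), (315, 53), (316, 18)]
(np.float64(2.1706211683331325), array([-0.85882364, 29.26773889]), array([ 0. , -0. , -0.1,  0.4]))
(np.float64(26.927057719156565), array([27.9612431, 23.9063693]), array([ 1.2, -0.8, -2.1,  7. ]))
```

The cup swung only about 2–3°, so I'll add 2° of hand tilt and hold.

Call:
send_rows(
  moves="0 0 0 -2 0 0;0 0 0 0 0 0;0 0 0 0 0 0;0 0 0 0 0 0;0 0 0 0 0 0;0 0 0 0 0 0;0 0 0 0 0 0;0 0 0 0 0 0;0 0 0 0 0 0;0 0 0 0 0 0;0 0 0 0 0 0;0 0 0 0 0 0;0 0 0 0 0 0;0 0 0 0 0 0;0 0 0 0 0 0;0 0 0 0 0 0;0 0 0 0 0 0;0 0 0 0 0 0;0 0 0 0 0 0;0 0 0 0 0 0",
)

```text
t: 33.1
ee_pos: [0.65, -0.08, 0.1986]
eef_rot: [-3.142, 0.733, 1.571]
ft_force: [-0.1, 0.2, -1.4]
opening: 0.068
finger_force: 58.0
```

Call:
send_rows(
  moves="0 0 0 0 0 0;0 0 0 0 0 0;0 0 0 0 0 0;0 0 0 0 0 0;0 0 0 0 0 0;0 0 0 0 0 0;0 0 0 0 0 0;0 0 0 0 0 0;0 0 0 0 0 0;0 0 0 0 0 0;0 0 0 0 0 0;0 0 0 0 0 0;0 0 0 0 0 0;0 0 0 0 0 0;0 0 0 0 0 0",
)

```text
t: 34.6
ee_pos: [0.65, -0.08, 0.1986]
eef_rot: [3.142, 0.733, 1.571]
ft_force: [0.0, 0.4, -1.9]
opening: 0.0687
finger_force: 58.0
```

```bash
python3 - <<'E'
from h import *
print(rows('w10.png'))
# cup1 & tray check from scene: diff with scene0
a=snap('scene','s10.png')['color'].astype(int); s0=cv2.imread('pics/scene0.png')[:,:,::-1].astype(int)
m=(np.abs(a-s0).sum(2)>60)[155:200,345:390]; ys,xs=np.nonzero(m); print(xs.min()+345,xs.max()+345,ys.min()+155,ys.max()+155)
E
```

```text
[(205, 90), (206, 147), (207, 106), (250, 118), (251, 197), (252, 219), (253, 206), (254, 129), (313, 86)]
349 381 157 194
```

Call:
send_rows(
  moves="0 0 0 3 0 0;0 0 0 5 0 0;0 0 0 5 0 0;0 0 0 5 0 0;0 0 0 5 0 0;0 0 0 5 0 0;0 0 0 5 0 0;0 0 0 4 0 0;0 0 0 3 0 0;0 0 0 0 0 0;-0.015 0 0 0 0 0;-0.03 0 0 0 0 0;-0.03 -0.01 0 0 0 0;-0.03 -0.02 0 0 0 0;-0.03 -0.02 0 0 0 0;-0.02 -0.02 0 0 0 0;-0.012 -0.01 0 0 0 0;-0.005 0 0 0 0 0;0 0 0 0 0 0",
)

```text
t: 36.6
ee_pos: [0.4781, -0.1596, 0.1988]
eef_rot: [3.141, 0.035, 1.57]
ft_force: [0.6, 0.2, -1.5]
opening: 0.0683
finger_force: 58.0
```

Call:
send_rows(
  moves="0 0 -0.02 0 0 0;0 0 -0.03 0 0 0;0 0 -0.03 0 0 0;0 0 -0.03 0 0 0;0 0 -0.03 0 0 0;0 0 -0.015 0 0 0;0 0 -0.005 0 0 0;0 0 -0.003 0 0 0;0 0 0 0 0 0;0 0 0 0 0 0",
)

```text
t: 37.6
ee_pos: [0.4791, -0.1602, 0.0369]
eef_rot: [3.14, 0.036, 1.571]
ft_force: [-0.1, -0.5, -1.4]
opening: 0.0685
finger_force: 58.0
```

Call:
send_rows(
  moves="0 0 -0.001 0 0 0;0 0 0 0 0 0;0 0 -0.001 0 0 0;0 0 0 0 0 0;0 0 0 0 0 0",
)

```text
t: 38.1
ee_pos: [0.4782, -0.1601, 0.0339]
eef_rot: [3.141, 0.035, 1.571]
ft_force: [-0.2, -1.3, -0.6]
opening: 0.0683
finger_force: 58.0
```

Call:
send_rows(
  moves="0 0 -0.001 0 0 0;0 0 0 0 0 0;0 0 0 0 0 0",
)

```text
t: 38.4
ee_pos: [0.4783, -0.1607, 0.0336]
eef_rot: [3.141, 0.036, 1.571]
ft_force: [-3.5, -2.1, 6.7]
opening: 0.068
finger_force: 58.0
```

Call:
send_rows(
  moves="0 0 0 0 0 0;0 0 0 0 0 0;0 0 0 0 0 0",
  grip_force=5,
)

```text
t: 38.7
ee_pos: [0.4785, -0.1606, 0.0335]
eef_rot: [3.141, 0.036, 1.571]
ft_force: [-3.2, -1.8, 5.9]
opening: 0.0695
finger_force: 5.0
```

Call:
send_rows(
  moves="0 0 0 0 0 0;0 0 0 0 0 0;0 0 0 0 0 0;0 0 0 0 0 0;0 0 0 0 0 0;0 0 0 0 0 0;0 0 0.005 0 0 0;0 0 0.01 0 0 0;0 0 0.03 0 0 0;0 0 0.03 0 0 0;0 0 0.03 0 0 0;0 0 0.04 0 0 0;0 0 0.04 0 0 0;0 0 0.03 0 0 0;0 0 0 0 0 0",
  hand=1,
)

```text
t: 40.2
ee_pos: [0.4805, -0.1611, 0.2546]
eef_rot: [3.132, 0.039, 1.57]
ft_force: [0.9, 0.1, 1.0]
opening: 0.0928
finger_force: 0.0
```

Both cups are placed. For the sign, I'll hover above it and look.

Call:
send_rows(
  moves="0.01 0 0.01 1 0 0;0.03 -0.015 0.02 1 0 0;0.03 -0.015 0 0 0 0;0.03 -0.015 0 0 0 0;0.03 -0.015 0 0 0 0;0.02 -0.015 0 0 0 0;0.01 -0.005 0 0 0 0;0 0 0 0 0 0;0 0 0 0 0 0;0 0 0 0 0 0",
)

```text
t: 41.2
ee_pos: [0.6375, -0.2395, 0.2778]
eef_rot: [-3.141, -0.0, 1.571]
ft_force: [-1.5, 0.0, -0.7]
opening: 0.0933
finger_force: 0.0
```

```bash
python3 - <<'E'
from h import *
w=snap('wrist','w11.png'); print(env.sense()['joints'].round(3))
E
```

```text
[-0.435  0.338  1.142  0.     1.662 -0.435]
```

View pics/w11.png

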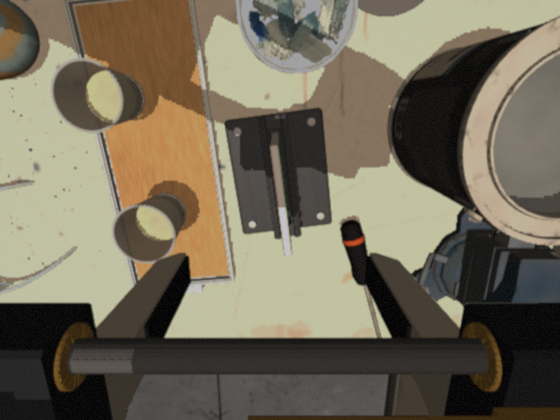

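Wrist view: the sign's top edge runs from (275,133) to (288,253). The stand corners are (226,121), (320,108), (331,222) and (243,236). Both cups stand in the tray, with rims at about (83,94) and (147,228).

```bash
python3 - <<'E'
from h import *
w=snap('wrist')
g=w['color'].astype(int).sum(2)
for r in range(130,262,8):
    print(r,[(c,int(g[r,c])) for c in range(262,302,2)] if r in(138,178,218,242) else '',end='')
print()
for p in [(275,133),(288,253)]: print('sign',onz(w,*p,.142).round(4))
C=np.array([onz(w,*p,.012) for p in [(226,121),(320,108),(331,222),(243,236)]]); print(C.round(3),C.mean(0).round(4))
for p in [(463,130),(480,60),(480,200)]: print('can',onz(w,*p,.19).round(3))
for p in [(232,277),(104,140),(205,100),(72,3),(190,0)]: print('tray',onz(w,*p,.012).round(3))
for p,z in [((83,94),.086),((147,228),.086)]: print('cup',onz(w,*p,z-.007 if p[0]<100 else z).round(3))
E
```

```text
130 138 [(262, 104), (264, 106), (266, 91), (268, 95), (270, 107), (272, 194), (274, 202), (276, 205), (278, 150), (280, 84), (282, 95), (284, 94), (286, 122), (288, 105), (290, 105), (292, 121), (294, 124), (296, 127), (298, 127), (300, 122)]146 154 162 170 178 [(262, 241), (264, 240), (266, 196), (268, 180), (270, 167), (272, 129), (274, 301), (276, 394), (278, 397), (280, 380), (282, 200), (284, 89), (286, 99), (288, 88), (290, 108), (292, 120), (294, 118), (296, 124), (298, 222), (300, 224)]186 194 202 210 218 [(262, 218), (264, 217), (266, 231), (268, 232), (270, 216), (272, 186), (274, 177), (276, 198), (278, 195), (280, 541), (282, 584), (284, 592), (286, 503), (288, 133), (290, 111), (292, 156), (294, 173), (296, 176), (298, 160), (300, 163)]226 234 242 [(262, 548), (264, 548), (266, 546), (268, 543), (270, 545), (272, 550), (274, 548), (276, 551), (278, 549), (280, 551), (282, 465), (284, 579), (286, 594), (288, 577), (290, 388), (292, 539), (294, 547), (296, 544), (298, 539), (300, 549)]250 258 
sign [ 0.6352 -0.1807  0.142 ]
sign [ 0.6474 -0.2922  0.142 ]
[[ 0.575 -0.178  0.012]
 [ 0.688 -0.162  0.012]
 [ 0.708 -0.307  0.012]
 [ 0.592 -0.326  0.012]] [ 0.6409 -0.2433  0.012 ]
can [ 0.77  -0.174  0.19 ]
can [ 0.774 -0.128  0.19 ]
can [ 0.791 -0.226  0.19 ]
tray [ 0.574 -0.388  0.012]
tray [ 0.425 -0.2    0.012]
tray [ 0.552 -0.153  0.012]
tray [ 0.412 -0.052  0.012]
tray [ 0.542 -0.049  0.012]
cup [ 0.444 -0.148  0.079]
cup [ 0.494 -0.288  0.086]
```

Cup 2 looks shifted in −x, so I'll measure both placed cups from the scene and side cameras as well.

```bash
python3 - <<'E'
from h import *
w=snap('wrist')
for p in [(112,98),(155,223)]: print('resin',onz(w,*p,.02).round(3))
for n,f in (('scene','scene0.png'),('side','side0.png')):
    a=snap(n); s0=cv2.imread('pics/'+f)[:,:,::-1].astype(int)
    m=(np.abs(a['color'].astype(int)-s0).sum(2)>50).astype(np.uint8); m=cv2.morphologyEx(m,cv2.MORPH_OPEN,np.ones((3,3)))
    p=proj(a,[.48,-.2,.04]).astype(int); m[:p[1]-50]=0; m[p[1]+45:]=0; m[:,:p[0]-45]=0; m[:,p[0]+45:]=0
    k,l,st,c=cv2.connectedComponentsWithStats(m)
    for i in range(1,k):
        if st[i,4]>150:
            x,y,ww,h,_=st[i]; print(n,st[i], 'base pt',onz(a,x+ww/2,y+h-1,.004).round(3))
    for X in [(.478,-.16),(.444,-.148),(.49,-.299)]:
        print('exp base/rim',X,proj(a,[*X,.004]).round(0),proj(a,[*X,.079]).round(0))
# bright-rim column extents in wrist picture
g=cv2.cvtColor(w['color'],cv2.COLOR_RGB2GRAY)
cv2.imwrite('pics/x.png',g)
for c0 in [((40,50),(150,140)),((105,170),(195,270))]:
    (x0,y0),(x1,y1)=c0; sub=cv2.GaussianBlur(g[y0:y1,x0:x1],(3,3),0)
    c=cv2.HoughCircles(sub,cv2.HOUGH_GRADIENT_ALT,1.5,5,param1=100,param2=.4,minRadius=24,maxRadius=42)
    if c is not None:
        for u,v,r in c[0][:4]: print(u+x0,v+y0,r,onz(w,u+x0,v+y0,.08).round(3))
E
```

```text
resin [ 0.445 -0.151  0.02 ]
resin [ 0.479 -0.305  0.02 ]
scene [ 310  159   71   76 2725] base pt [ 0.431 -0.047  0.004]
scene [378 225  22  10 185] base pt [ 0.345 -0.104  0.004]
exp base/rim (0.478, -0.16) [349. 209.] [351. 183.]
exp base/rim (0.444, -0.148) [359. 214.] [361. 188.]
exp base/rim (0.49, -0.299) [366. 187.] [369. 163.]
side [ 284  168   80   66 2126] base pt [0.426 0.016 0.004]
side [357 211  17  23 231] base pt [ 0.325 -0.024  0.004]
exp base/rim (0.478, -0.16) [326. 206.] [327. 182.]
exp base/rim (0.444, -0.148) [336. 209.] [337. 185.]
exp base/rim (0.49, -0.299) [336. 190.] [337. 167.]
89.5 101.0 34.340473 [ 0.45  -0.155  0.08 ]
112.0 99.5 29.898436 [ 0.472 -0.153  0.08 ]
82.0 89.0 32.72753 [ 0.444 -0.143  0.08 ]
92.5 90.5 31.237043 [ 0.454 -0.145  0.08 ]
145.5 234.5 29.607512 [ 0.489 -0.298  0.08 ]
171.0 207.5 30.242613 [ 0.521 -0.266  0.08 ]
```

Cup 2's rim and resin both sit at about (0.446,−0.150): upright, roughly 30 mm off the tray's middle and still inside the limit. The sign's centre is at (0.641,−0.24), yaw about 7°. I'll grasp it now.

Call:
send_rows(
  moves="0.003 0 0 0 0 3.5;0 0 -0.02 0 0 3.5;0 0 -0.03 0 0 0;0 0 -0.03 0 0 0;0 0 -0.03 0 0 0;0 0 -0.03 0 0 0;0 0 -0.03 0 0 0;0 0 -0.015 0 0 0;0 0 0 0 0 0;0 0 0 0 0 0",
)

```text
t: 42.45
ee_pos: [0.6415, -0.2402, 0.0938]
eef_rot: [3.141, 0.001, 1.693]
ft_force: [-0.8, 0.8, 0.2]
opening: 0.0933
finger_force: 0.0
```

Call:
send_rows(
  moves="0 0 0 0 0 0;0 0 0 0 0 0;0 0 0 0 0 0;0 0 0 0 0 0;0 0 0 0 0 0;0 0 0 0 0 0;0 0 0 0 0 0;0 0 0 0 0 0;0 0 0 0 0 0;0 0 0 0 0 0;0 0 0 0 0 0;0 0 0 0 0 0;0 0 0 0 0 0;0 0 0 0 0 0",
  hand=-1,
  grip_force=10,
)

```text
t: 43.85
ee_pos: [0.641, -0.24, 0.0926]
eef_rot: [3.142, -0.0, 1.693]
ft_force: [-0.2, 0.8, 0.4]
opening: 0.0078
finger_force: 10.0
```

Call:
send_rows(
  moves="0 0 0 0 0 0;0 0 0.005 0 0 0;0 0 0.01 0 0 0;0 0 0.02 0 0 0;0 0 0.03 0 0 0;0 0 0.02 0 0 0;0 0 0 0 0 0;0 0 0 0 0 -4;0 0 0 0 0 -8;0 0 0 0 0 -8;0 0 0 0 0 -8;0 0 0 0 0 -8;0 0 0 0 0 -8;0 0 0 0 0 -8;0 0 0 0 0 -8;0 0 0 0 0 -8;0 0 0 0 0 -8;0 0 0 0 0 -8;0 0 0 0 0 -4;0 0 0 0 0 0",
  grip_force=30,
)

```text
t: 45.85
ee_pos: [0.6405, -0.2398, 0.1763]
eef_rot: [-3.141, 0.001, 0.156]
ft_force: [-0.1, -0.4, -1.1]
opening: 0.0074
finger_force: 30.0
```

Call:
send_rows(
  moves="0 0 0 0 0 -4;0 0 0 0 0 -8;0 0 0 0 0 -8;0 0 0 0 0 -8;0 0 0 0 0 -8;0 0 0 0 0 -8;0 0 0 0 0 -8;0 0 0 0 0 -8;0 0 0 0 0 -8;0 0 0 0 0 -8;0 0 0 0 0 -8;0 0 0 0 0 -4;0 0 0 0 0 -4;0 0 0 0 0 0;0 0 0 0 0 0;0 0 0 0 0 0",
)

```text
t: 47.45
ee_pos: [0.6409, -0.2399, 0.1773]
eef_rot: [3.141, 0.0, -1.446]
ft_force: [0.3, -0.0, -1.7]
opening: 0.0075
finger_force: 30.0
```

```bash
python3 - <<'E'
from h import *
s=env.sense(); print(s['joints'].round(3),s['eef_rot'],s['ee_pos'].round(4))
a=snap('scene','s12.png')
hsv=cv2.cvtColor(a['color'],cv2.COLOR_RGB2HSV)
p=proj(a,[.641,-.24,.15]).astype(int);sub=hsv[p[1]-40:p[1]+45,p[0]-40:p[0]+40]
for n,lo,hi in (('green',45,85),('red',0,8)):
    m=((sub[...,0]>=lo)&(sub[...,0]<=hi)&(sub[...,1]>110)); print(n,m.sum())
E
```

```text
[-0.433  0.377  1.275  0.     1.49   2.584] [ 3.14127967e+00  2.16959622e-04 -1.44625201e+00] [ 0.6409 -0.2399  0.1773]
green 64
red 0
```

The turn is done and green faces the front. Lower it into the slot.

Call:
send_rows(
  moves="0 0 -0.02 0 0 0;0 0 -0.015 0 0 0;0 0 -0.01 0 0 0;0 0 -0.005 0 0 0;0 0 -0.005 0 0 0;0 0 0 0 0 0;0 0 0 0 0 0",
)

```text
t: 48.2
ee_pos: [0.6413, -0.2401, 0.1232]
eef_rot: [-3.141, -0.0, -1.449]
ft_force: [0.3, 0.2, -0.9]
opening: 0.0075
finger_force: 30.0
```

Call:
send_rows(
  moves="0 0 -0.005 0 0 0;0 0 -0.005 0 0 0;0 0 0 0 0 0",
)

```text
t: 48.5
ee_pos: [0.6412, -0.241, 0.1124]
eef_rot: [-3.141, -0.002, -1.449]
ft_force: [2.5, -5.0, -2.8]
opening: 0.0072
finger_force: 30.0
```

Call:
send_rows(
  moves="0 0 -0.004 0 0 0;0 0 -0.004 0 0 0;0 0 0 0 0 0",
)

```text
t: 48.8
ee_pos: [0.6412, -0.2409, 0.1044]
eef_rot: [-3.141, -0.001, -1.449]
ft_force: [2.0, -5.7, -1.6]
opening: 0.0078
finger_force: 30.0
```

Call:
send_rows(
  moves="0 0 -0.004 0 0 0;0 0 -0.004 0 0 0;0 0 0 0 0 0;0 0 0 0 0 0",
)

```text
t: 49.2
ee_pos: [0.6411, -0.2407, 0.0963]
eef_rot: [-3.141, -0.001, -1.449]
ft_force: [1.6, -5.4, -0.8]
opening: 0.0072
finger_force: 30.0
```

Call:
send_rows(
  moves="0 -0.001 -0.002 0 0 0;0 0 -0.001 0 0 0;0 0 0 0 0 0;0 0 0 0 0 0",
)

```text
t: 49.6
ee_pos: [0.6407, -0.2409, 0.0931]
eef_rot: [3.141, 0.0, -1.449]
ft_force: [0.5, -3.8, -2.3]
opening: 0.0075
finger_force: 30.0
```

Call:
send_rows(
  moves="0 0 0 0 0 0;0 0 0 0 0 0;0 0 0 0 0 0;0 0 0 0 0 0;0 0 0 0 0 0;0 0 0 0 0 0;0 0 0 0 0 0;0 0 0 0 0 0;0 0 0 0 0 0;0 0 0 0 0 0;0 0 0 0 0 0;0 0 0.01 0 0 0;0 0 0.03 0 0 0;0 0 0.04 0 0 0;0 0 0.04 0 0 0;0 0 0.04 0 0 0;0 0 0.04 0 0 0;0 0 0 0 0 0;0 0 0 0 0 0",
  hand=1,
)

```text
t: 51.5
ee_pos: [0.6418, -0.2413, 0.2965]
eef_rot: [-3.138, -0.002, -1.449]
ft_force: [0.3, 0.8, -0.9]
opening: 0.0926
finger_force: 0.0
```

```bash
python3 - <<'E'
from h import *
a=snap('scene','s13.png'); b=snap('side','d13.png')
for im,f in((a,'scene0.png'),(b,'side0.png')):
    p=proj(im,[.641,-.24,.09]).astype(int)
    for n,lo,hi in (('green',45,85),('red',0,8)):
        for src in (im['color'],cv2.imread('pics/'+f)[:,:,::-1]):
            h=cv2.cvtColor(np.ascontiguousarray(src),cv2.COLOR_RGB2HSV)[p[1]-35:p[1]+35,p[0]-35:p[0]+35]
            m=(h[...,0]>=lo)&(h[...,0]<=hi)&(h[...,1]>110); ys,xs=np.nonzero(m)
            print(f,n,len(ys),(xs.min(),xs.max(),ys.min(),ys.max()) if len(ys) else '')
# lid / bystander change against the first picture
s0=cv2.imread('pics/scene0.png')[:,:,::-1].astype(int);d=np.abs(a['color'].astype(int)-s0).sum(2)
for n,(u,v) in dict(lid=(270,206),bottle=(155,235),marker=(206,241),brush=(335,273)).items(): print(n,d[v-12:v+12,u-25:u+25].mean().round(1))
w=snap('wrist','w13.png')
for z,l in((.08,0),): 
    g=cv2.cvtColor(w['color'],cv2.COLOR_RGB2GRAY)
sub=np.hstack([cv2.resize(a['color'][140:250,290:410,::-1],(390,358)),cv2.resize(b['color'][140:240,260:370,::-1],(390,358))])
cv2.imwrite('pics/c13.png',sub)
E
```

```text
scene0.png green 0 
scene0.png green 0 
scene0.png red 0 
scene0.png red 162 (np.int64(31), np.int64(43), np.int64(17), np.int64(58))
side0.png green 18 (np.int64(33), np.int64(39), np.int64(21), np.int64(46))
side0.png green 0 
side0.png red 13 (np.int64(16), np.int64(22), np.int64(42), np.int64(46))
side0.png red 196 (np.int64(17), np.int64(40), np.int64(19), np.int64(57))
lid 32.9
bottle 0.8
marker 20.5
brush 54.3
```

Call:
send_rows(
  moves="0 0.02 0 0 0 0;0 0.04 0 0 0 0;-0.01 0.04 0 0 0 0;-0.01 0.04 0 0 0 0;-0.01 0.04 0 0 0 0;-0.01 0.04 -0.02 0 0 0;0 0.02 -0.03 0 0 0;0 0 -0.03 0 0 0;0 0 0 0 0 0;0 0 0 0 0 0",
)

```text
t: 52.65
ee_pos: [0.58, -0.0662, 0.2104]
eef_rot: [-3.112, 0.054, -1.328]
ft_force: [0.3, 0.3, 1.6]
opening: 0.0926
finger_force: 0.0
```

```bash
python3 - <<'E'
from h import *
a=snap('scene','s14.png'); b=snap('side','d14.png')
for im,f in((a,'scene0.png'),(b,'side0.png')):
    s0=cv2.imread('pics/'+f)[:,:,::-1].astype(int); d=np.abs(im['color'].astype(int)-s0).sum(2)
    if f[1]=='c':
        for n,(u,v) in dict(lid=(270,206),bottle=(155,235),marker=(206,241),brush=(335,273)).items(): print(n,d[v-12:v+12,u-25:u+25].mean().round(1))
    p=proj(im,[.641,-.24,.09]).astype(int); e=im['color'].astype(int)[p[1]-35:p[1]+40,p[0]-35:p[0]+35]
    G=(e[...,1]>1.25*e[...,0])&(e[...,1]>1.15*e[...,2]); Rd=(e[...,0]>1.8*e[...,1])
    for n,m in(('green',G),('red',Rd)):
        ys,xs=np.nonzero(m); print(f,n,len(ys),(xs.min()+p[0]-35,xs.max()+p[0]-35,ys.min()+p[1]-35,ys.max()+p[1]-35) if len(ys) else '')
    print('exp sign outline',[proj(im,[.641+s*.0062,-.2415-s*.0526,z]).round(0).tolist() for s in(-1,1) for z in(.04,.142)])
    m=(d>50).astype(np.uint8); m=cv2.morphologyEx(m,cv2.MORPH_OPEN,np.ones((3,3)))
    k,l,st,c=cv2.connectedComponentsWithStats(m)
    for i in range(1,k):
        if st[i,4]>120: print(st[i],c[i].round(0))
E
```

```text
lid 64.4
bottle 0.7
marker 20.4
brush 35.2
scene0.png green 29 (np.int64(306), np.int64(316), np.int64(138), np.int64(178))
scene0.png red 0 
exp sign outline [[303.0, 177.0], [304.0, 143.0], [318.0, 164.0], [320.0, 131.0]]
[246   0  19  36 401] [257.  16.]
[ 512    5   48  252 5798] [541. 156.]
[253  37  38  16 366] [270.  45.]
[295  38  31  12 274] [310.  44.]
[256  53  67  13 547] [288.  59.]
[ 231   74  116   39 2250] [285.  91.]
[273 108   8  26 143] [276. 120.]
[250 110  11  27 151] [255. 122.]
[553 113   7  31 149] [557. 131.]
[305 137  15  41 383] [312. 157.]
[ 338  159   43   63 1537] [360. 191.]
[266 197  23  19 310] [276. 206.]
[218 201  20  17 164] [228. 210.]
[247 201  13  12 125] [253. 206.]
[289 210  50  24 329] [313. 220.]
[ 267  221   49   40 1087] [292. 239.]
[218 226  63  44 833] [246. 243.]
[320 235  60  30 653] [347. 248.]
[382 245  33  21 499] [397. 256.]
[294 261  38  18 341] [314. 271.]
[ 185  279   44   56 1400] [206. 303.]
[380 317  29  46 424] [394. 337.]
[521 367  35  53 956] [542. 398.]
side0.png green 215 (np.int64(282), np.int64(289), np.int64(147), np.
[... 262 characters left out ...]
25] [469. 109.]
[245  63  25   8 148] [256.  67.]
[279  62  20   7 121] [289.  65.]
[247  72  28  11 156] [261.  78.]
[276  73  21  10 127] [285.  77.]
[224  93  64  22 681] [251. 102.]
[290  96  28  18 260] [305. 103.]
[ 502  125   45   58 1129] [528. 155.]
[281 149   9  37 254] [285. 167.]
[326 168  21  12 180] [336. 174.]
[318 180  29  35 772] [333. 197.]
[252 204  21  13 187] [262. 210.]
[268 206  27  16 169] [282. 213.]
[259 221  45  25 625] [285. 231.]
[364 223  27  13 275] [377. 229.]
[219 226  64  27 527] [245. 238.]
[308 226  54  16 365] [333. 232.]
[304 246  22   7 132] [314. 249.]
[223 251  33  29 748] [239. 264.]
[485 285  21  33 409] [497. 304.]
[219 286  16  13 146] [226. 292.]
```

```bash
python3 -c "
from bench import env
print(env.close_job())"
```

```text
the job is handed in; nothing more can be done
None
```

I handed the job in without seeing its score: both cups present (left and middle) were held near 40° over the lid and stand upright in the tray, with the middle one about 30 mm off the tray's centre line (limit 55 mm). The sign is back in its slot with green to the front, and nothing is held.

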